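# Set out a sign painter's bench

## Robot

A 7-joint arm with a two-finger parallel gripper is mounted at the origin on the work surface. World frame = base frame: x ahead of the robot, y to its left, z up, the work surface at z = 0. Lengths are in m, angles in degrees, forces in N, time in s.
With the tool pointing down it reaches from about 0.425 to 0.875 m from the base axis. Payload 9.9 kg.
Tool frame: the origin (TCP) lies on the centre line of the jaws, within the pads' length; the fingertips stand 25 mm ahead of it and the grasp point (between the pads) lies 6 mm ahead of it; z points along the fingers, x is the direction in which the jaws open and shut, and the axes are right-handed (so a half turn about z gives the same grasp; the last joint's range is limited). The gripper opens to 85 mm and grips with 20 to 120 N. Pads are 22 mm wide; open, the fingers measure 114 mm over their backs; the gripper's body (76 mm by 85 mm) begins 54 mm behind the grasp point. The pads swing forward as they close: fully open they stand 13 mm farther back than shut.
Start: joints at [-73.213, 32.985, 1.427, 82.34, -0.859, 64.687, -3.237], TCP at [0.248, 0.628, 0.256] pointing down, gripper open.
Joint ranges: [-157.87, 157.87], [-19.46, 123.44], [-87.15, 90], [11.01, 140.99], [-62.26, 242.26], [9.8, 113.94], [-161.44, 161.44]. Speed limits (degrees/s): [127.2, 127.2, 172.46, 172.46, 180, 180, 180].

## Interface

Orientations are given as [roll, pitch, yaw] about the fixed x, y, z axes, in that order (R = Rz(yaw) Ry(pitch) Rx(roll)).
In Python, from station import robot, imaging gives the robot as it stands. The module is installed in compiled form; this text tells all that it offers.
- The arm moves only by the tool move_arm, never from a script. Its argument "deltas" is text: rows parted by semicolons, each of 4 numbers parted by spaces: the shift along the world's x, y, z in m, then the turn about the world's z in degrees. In form: tx ty tz roll; .... A call has 1 to 5 rows; each row shifts and turns the commanded pose from where the row before left it; what a row does not reach is not made up. A row lasts 1/12 s, in which the tool goes at most 41.7 mm and 7.16 degrees, less where a joint would pass 70% of its speed; a pose out of reach is approached as far as the arm can. A call with a gripper value outside its range is refused whole. "grip" is the finger opening in m, from 0 to 0.0854, set as the call begins (left out, the last holds). The fingers move at their own pace and stop on an object; "grip_force" is the grip in N (left out, the last holds). Time passes only in rows, so rows that do not move let the fingers close. It gives the time, the measured TCP pose, the force and the opening at its end, in the units of the state.
- robot.get_state(): the state, without advancing time (a new reading comes with each control period).
- imaging.read_camera(name): name is "scene" or "side" or "wrist"; returns (picture, depth): 420x560x3 uint8, red, green, blue; 420x560 float32, m along the optical axis (not along the pixel's ray), 0 where there is no reading.
- imaging.calibration(name): a dict with "intrinsics" (3x3 intrinsics, pixels), "k1" (the pictures are not rectified: a ray, as slopes to the right and down, at radius r is drawn at 1 + k1 r^2 times it, then the intrinsics apply), "world_to_cam" (4x4, takes a point from world to camera coordinates); the wrist camera has in their place "tool_from_camera" (4x4, takes a point from camera to tool coordinates, whose origin is the TCP and whose axes are the tool frame's). Camera axes: x right, y down, z forward; pixel columns grow to the right and rows downward; lengths in m; the calibration is good to about 2 mm. A picture is of the moment at which its call begins: read the wrist's pose just before it. calibration takes no time and is no camera call.
- robot.job_done(): hands the job in, once; it reports no verdict.
The state is a dict: "time": time; "joint_pos": joint angles; "joint_velocities": joint speeds; "joint_efforts": joint torques, N m; "ee_pos": TCP position; "tcp_rot": TCP orientation; "ft_force": force on the tool from outside, world axes, zero at the start; "torque": the same for the moment, N m; "finger_gap": finger opening in m.
Only numpy, scipy, OpenCV 4.12 (cv2) and the standard library are available. Lean on these libraries where they do the work, as an engineer would, in place of code of your own. Each camera call takes 0.05 s, during which the arm holds its last target.

## Task

Set out the bench for lettering a sign: stand the low wide tin in the middle of the square white pad and the tall slim can in the middle of the round cork pad, then stack the small tin centrally on top of the low tin and stand the open dipper cup on the bench exactly midway between the two pads. Leave everything upright and do not shift the tape roll, the amber jar or the sanding block.

Things in the scene. Friction and masses are not known exactly. Their poses are not given: they have to be found in the camera images.
- low_tin: Low, wide closed paint tin: plain steel cylinder 64 mm in diameter and 42 mm high with a flat top and a plain paper band, 0.25 kg. Origin: centre of its underside; z up along its axis.
- tall_can: Tall, slim thinner can: plain aluminium cylinder 46 mm in diameter and 62 mm high, with a black screw cap 20 mm in diameter and 10 mm high on its centre (72 mm in all), 0.18 kg. Origin: centre of its underside; z up.
- dipper: Dipper cup: small empty steel cup, open at the top, round, 46 mm in diameter at the rim and slightly narrower below, 48 mm high, walls 3 mm, 0.07 kg. Origin: centre of its underside; z up towards the mouth.
- small_tin: Small closed tin: plain steel cylinder 40 mm in diameter and 34 mm high with a flat brass lid, 0.09 kg. Origin: centre of its underside; z up.
- square_pad: Square pad: white glazed tile 80 x 80 mm, 5 mm thick, fixed to the bench. Origin: centre of its underside, on the bench top; its x axis lies along the line through the centres of the two pads (either way), z up. The two pad centres are always 200 mm apart; either pad may be the left one.
- round_pad: Round pad: cork disc 80 mm in diameter, 5 mm thick, fixed to the bench. Origin: centre of its underside, on the bench top; z up.
- tape_roll: Bystander, loose, not to be moved: roll of tape lying flat, brown card colour, 80 mm outside and 56 mm inside diameter, 24 mm high. Origin: centre of its underside.
- jar: Bystander, loose, not to be moved: small amber glass jar with a white plastic lid, 48 mm in diameter, 60 mm high. Origin: centre of its underside.
- sanding_block: Bystander, loose, not to be moved: plain wooden block 40 mm (x) by 70 mm (y), 30 mm high. Origin: centre of its underside.
Mind the look-alikes: they are no part of the job. What is shaped like the dipper but blue or red is not meant.

How it is judged (in metres and radians):
At the end, for the whole second after the job is handed in: All upright, released, at rest: low tin on square pad and tall can on round pad, within 12 mm of pad centre; small tin on top of low tin, within 12 mm of its axis; dipper on the bench within 14 mm (along and across) of the pads' midpoint; bystanders within 15 mm of their starts (horizontal distance between low_tin and square_pad below 0.012 m and height (world z) of low_tin between 0.003 and 0.008 m and horizontal distance between tall_can and round_pad below 0.012 m and height (world z) of tall_can between 0.003 and 0.008 m and horizontal distance between small_tin and low_tin below 0.012 m and z of small_tin in the frame of low_tin between 0.039 and 0.045 m and y of dipper in the frame of square_pad between -0.014 and 0.014 m and horizontal distance between dipper and square_pad between 0.086 and 0.114 m and horizontal distance between dipper and round_pad below 0.12 m and height (world z) of dipper between -0.003 and 0.003 m and angle between each of low_tin, tall_can, small_tin, dipper's own z axis and vertical below 0.12 rad and linear speed of each of low_tin, tall_can, small_tin, dipper below 0.02 m/s and angular speed of each of low_tin, tall_can, small_tin, dipper below 0.2 rad/s and distance of each of tape_roll, jar, sanding_block from where it was at the start of the episode below 0.015 m); the robot touches nothing.
It fails at once if the tape roll, jar or sanding block is shifted by more than 15 mm (distance of any of tape_roll, jar, sanding_block from where it was at the start of the episode above 0.015 m).
It also fails if it takes over 112 s, if anything falls off the work surface, if the arm or the gripper's body presses on something with over 40 N, if the wrist force passes 120 N, or if a joint passes its speed limit or range.

## Working session

There is one attempt and no reset: what is moved stays moved. The work goes in short steps, Python scripts to look and compute and a tool call to move; the robot and the scene stay as the last step left them, time stands still between calls to the robot, and variables do not carry over. Pictures are saved under pics/ and viewed, and the job is handed in when it is done.

Besides the shell and the picture viewer there is one more tool, called after "Request:" by a JSON object that holds its "method" and its "body". move_arm: Moves the arm, as the interface text tells. Its arguments: {"type":"object","properties":{"deltas":{"type":"string"},"grip":{"type":"number"},"grip_force":{"type":"number"}},"required":["deltas"]}

```bash
mkdir -p pics
python3 - <<'E'
from station import robot, imaging
import cv2,numpy as np
for n in ["scene","side","wrist"]:
    p,d=imaging.read_camera(n)
    cv2.imwrite(f"pics/{n}0.png",p[:,:,::-1]); np.savez(f"{n}0.npz",p=p,d=d)
    c=imaging.calibration(n); print(n,{k:np.round(v,4).tolist() for k,v in c.items()}, d.min(),d.max())
print(robot.get_state())
E
```

```text
scene {'intrinsics': [[541.8621, 0.0, 283.3504], [0.0, 541.8621, 193.7953], [0.0, 0.0, 1.0]], 'k1': -0.0486, 'world_to_cam': [[-0.7206, 0.6931, 0.0195, 0.39], [0.391, 0.4294, -0.8141, -0.1968], [-0.5726, -0.579, -0.5804, 1.7186], [0.0, 0.0, 0.0, 1.0]]} 0.0 3.867633
side {'intrinsics': [[453.4097, 0.0, 271.8525], [0.0, 453.4097, 213.2115], [0.0, 0.0, 1.0]], 'k1': 0.0219, 'world_to_cam': [[0.9881, -0.1528, 0.0198, -0.5382], [-0.099, -0.728, -0.6783, 0.1081], [0.1181, 0.6683, -0.7345, 1.0947], [0.0, 0.0, 0.0, 1.0]]} 0.0 3.010097
wrist {'intrinsics': [[291.1539, 0.0, 281.2719], [0.0, 291.1539, 210.8675], [0.0, 0.0, 1.0]], 'k1': -0.0331, 'tool_from_camera': [[1.0, 0.0007, -0.0003, 0.0007], [-0.0005, 0.9453, 0.3262, -0.0845], [0.0005, -0.3262, 0.9453, -0.1182], [0.0, 0.0, 0.0, 1.0]]} 0.0 1.4017156
{'time': 0.15, 'joint_pos': array([-73.21109313,  33.02223082,   1.42366095,  82.37547645,
        -0.85912483,  64.68694487,  -3.23709749]), 'joint_velocities': array([ 0.01622854, -0.12684897,  0.04185389, -0.15862052, -0.007788  ,
        0.0705444 ,  0.08401446]), 'joint_efforts': array([ 2.60557725e-03, -7.66265774e+01,  2.25275405e+00, -2.86180848e+01,
        1.55362365e-02,  1.00007909e-02, -4.16112712e-06]), 'ee_pos': array([0.24825074, 0.62735036, 0.25563257]), 'tcp_rot': array([1.79996183e+02, 7.39798295e-02, 6.84118818e+01]), 'ft_force': array([-0.3886106 , -0.23698593, -0.28022283]), 'torque': array([-0.02060929, -0.05404218,  0.01681069]), 'finger_gap': 0.08553837738012172}
```

View pics/scene0.png

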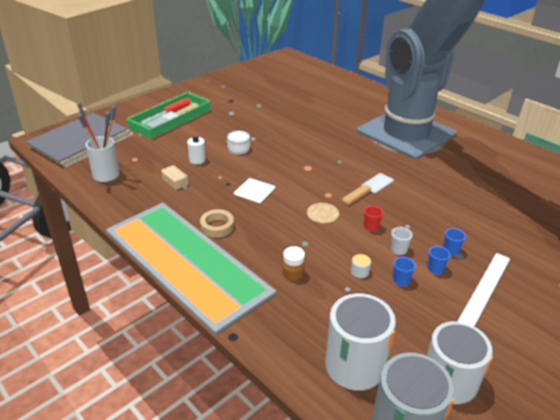

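View pics/side0.png

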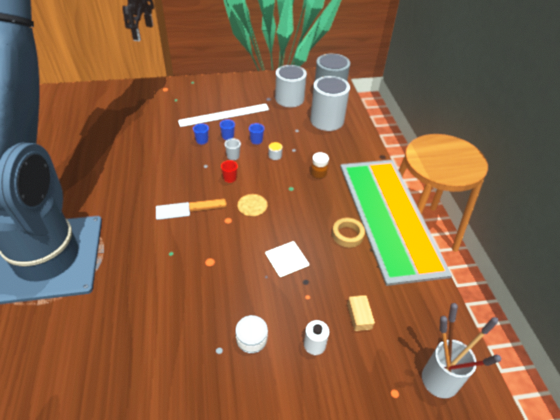

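View pics/wrist0.png

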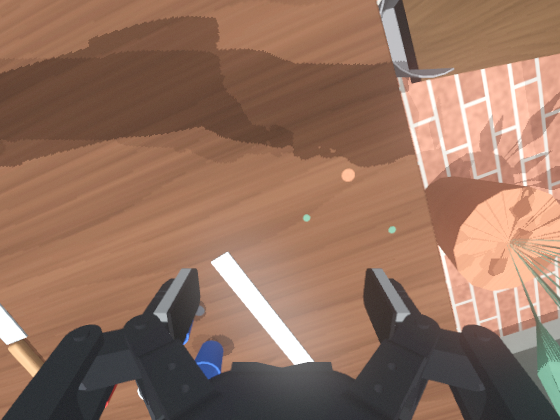

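The scene picture shows these things, with side-view pixels in brackets:
- **Low tin:** (238,142) [252,334].
- **Tall can:** (196,150) [316,338], with the black cap.
- **Dipper:** the grey steel cup at (401,241) [232,149]. Look-alikes are red (373,218), and blue (403,271), (438,260) and (454,242).
- **Small tin:** (361,265) [275,151], with the brass lid. The big grey pots at (360,340), (458,360) and (415,390) are too large. The jar at (293,263) has a white lid.
- **Pads:** the square one is at (255,190) and the round one at (323,213).

Next I'll measure positions from both views.

```bash
cat > h.py <<'E'
import numpy as np, cv2
from station import robot, imaging
from scipy.spatial.transform import Rotation as R
def rays(c,uv):
    K=np.array(c["intrinsics"]);k=c["k1"]
    return cv2.undistortPoints(np.asarray(uv,float).reshape(-1,1,2),K,np.array([k,0,0,0.]) ).reshape(-1,2)
def c2w(name,st=None):
    c=imaging.calibration(name)
    if name=="wrist":
        T=np.eye(4);T[:3,:3]=R.from_euler('xyz',st['tcp_rot'],degrees=True).as_matrix();T[:3,3]=st['ee_pos']
        return c,T@np.array(c["tool_from_camera"])
    return c,np.linalg.inv(np.array(c["world_to_cam"]))
def cloud(name,d,st=None):
    c,T=c2w(name,st);h,w=d.shape
    v,u=np.mgrid[:h,:w];s=rays(c,np.c_[u.ravel(),v.ravel()])
    P=np.c_[s*d.reshape(-1,1),d.ravel()]@T[:3,:3].T+T[:3,3]
    return P.reshape(h,w,3)
def plane(name,uv,z,st=None):
    c,T=c2w(name,st);s=rays(c,uv);D=np.c_[s,np.ones(len(s))]@T[:3,:3].T
    t=(z-T[2,3])/D[:,2];return T[:3,3]+D*t[:,None]
def tri(n1,uv1,n2,uv2):
    L=[]
    for n,uv in((n1,uv1),(n2,uv2)):
        c,T=c2w(n);s=rays(c,[uv])[0];dd=T[:3,:3]@np.r_[s,1];dd/=np.linalg.norm(dd);L.append((T[:3,3],dd))
    A=sum(np.eye(3)-np.outer(d,d) for _,d in L);b=sum((np.eye(3)-np.outer(d,d))@o for o,d in L)
    x=np.linalg.solve(A,b);e=[np.linalg.norm((np.eye(3)-np.outer(d,d))@(x-o)) for o,d in L]
    return x,max(e)
E
python3 - <<'E'
from h import *
PX={'low':((238,142),(252,334)),'can':((196,150),(316,338)),'dip':((401,241),(232,149)),'small':((361,265),(275,151)),'sq':((255,190),(288,259)),'rd':((323,213),(252,205)),'tape':((217,222),(348,233)),'jar':((293,263),(320,165)),'block':((174,177),(361,313)),'red':((373,218),(229,171)),'b1':((403,271),(256,133)),'b2':((438,260),(228,129)),'b3':((454,242),(201,133))}
for j,n in enumerate(("scene","side")):
    f=np.load(n+"0.npz");P=cloud(n,f['d']);Z=P[:,:,2]
    for k,v in PX.items():
        u,w=v[j]
        X=P[w-3:w+4,u-3:u+4].reshape(-1,3); c=np.median(X,0)
        near=np.hypot(P[...,0]-c[0],P[...,1]-c[1])<0.06
        zz=Z[near&(f['d']>0)]
        m=near&(Z>0.008)
        q=P[m]; 
        if len(q)==0: print(n,k,c.round(3),"flat",zz.std().round(4));continue
        zt=np.percentile(q[:,2],97); t=q[q[:,2]>zt-0.006]
        (a,b),r=cv2.minEnclosingCircle(t[:,:2].astype(np.float32))
        print(n,k,c.round(3),"ztop %.3f n%d circ %.4f %.4f r %.4f"%(zt,len(t),a,b,r))
E
```

```text
scene low [ 0.477 -0.257  0.038] ztop 0.045 n173 circ 0.4604 -0.2762 r 0.0333
scene can [ 0.6   -0.293  0.043] ztop 0.071 n36 circ 0.5927 -0.3082 r 0.0170
scene dip [0.494 0.333 0.039] ztop 0.048 n106 circ 0.4992 0.3372 r 0.0528
scene small [0.615 0.317 0.033] ztop 0.036 n187 circ 0.6035 0.3083 r 0.0213
scene sq [ 0.571 -0.076  0.004] ztop 0.009 n7 circ 0.5701 -0.0585 r 0.0304
scene rd [0.512 0.113 0.004] ztop 0.009 n6 circ 0.5184 0.1117 r 0.0356
scene tape [ 0.726 -0.042 -0.001] ztop 0.026 n304 circ 0.7367 -0.0276 r 0.0418
scene jar [0.731 0.225 0.049] ztop 0.061 n233 circ 0.7173 0.2115 r 0.0240
scene block [ 0.714 -0.241  0.029] ztop 0.032 n217 circ 0.7020 -0.2564 r 0.0375
scene red [0.475 0.236 0.038] ztop 0.048 n93 circ 0.4584 0.2248 r 0.0254
scene b1 [0.575 0.394 0.039] ztop 0.047 n122 circ 0.5577 0.3854 r 0.0244
scene b2 [0.488 0.426 0.039] ztop 0.047 n125 circ 0.4953 0.4087 r 0.0485
scene b3 [0.407 0.417 0.039] ztop 0.048 n163 circ 0.4159 0.4143 r 0.0512
side low [ 0.458 -0.291  0.042] ztop 0.045 n688 circ 0.4567 -0.2801 r 0.0325
side can [ 0.581 -0.328  0.061] ztop 0.073 n84 circ 0.5867 -0.3122 r 0.0109
side dip [0.473 0.301 0.035] ztop 0.049 n70 circ 0.4698 0.2927 r 0.0508
side small [0.598 0.289 0.032] ztop 0.037 n93 circ 0.5996 0.3055 r 0.0219
side sq [ 0.571 -0.086  0.005] ztop 0.010 n19 circ 0.5573 -0.0840 r 0.0434
side rd [0.507 0.106 0.005] ztop 0.010 n20 circ 0.5082 0.1033 r 0.0361
side tape [ 0.739 -0.022 -0.   ] ztop 0.026 n330 circ 0.7337 -0.0300 r 0.0408
side jar [0.709 0.192 0.05 ] ztop 0.062 n131 circ 0.7127 0.2089 r 0.0235
side block [ 0.696 -0.269  0.03 ] ztop 0.032 n526 circ 0.6997 -0.2595 r 0.0386
side red [0.456 0.206 0.036] ztop 0.049 n61 circ 0.4552 0.2239 r 0.0242
side b1 [0.554 0.367 0.035] ztop 0.049 n61 circ 0.5537 0.3854 r 0.0259
side b2 [0.47  0.397 0.039] ztop 0.048 n76 circ 0.4693 0.3886 r 0.0505
side b3 [0.387 0.387 0.035] ztop 0.049 n54 circ 0.3848 0.4035 r 0.0265
```

Run:
```python
import cv2,numpy as np
a=cv2.imread('pics/scene0.png');b=cv2.imread('pics/side0.png')
A=cv2.resize(a[110:290,150:480],None,fx=2.4,fy=2.4,interpolation=cv2.INTER_CUBIC);cv2.imwrite('pics/sc_crop.png',A)
B=cv2.resize(b[110:360,150:400],None,fx=2.4,fy=2.4,interpolation=cv2.INTER_CUBIC);cv2.imwrite('pics/si_crop.png',B)
```

```text
(no output)
```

View pics/sc_crop.png

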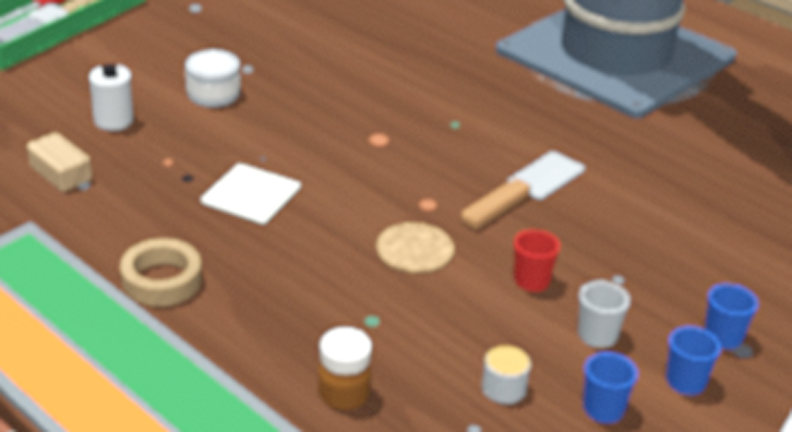

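View pics/si_crop.png

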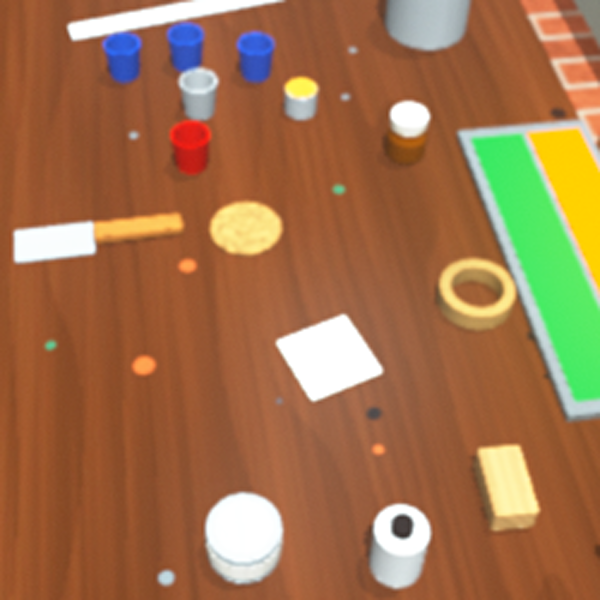

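The crops confirm the choice: the only grey cup is the dipper, at scene (401,241) and side (232,149). The blue and red cups are look-alikes, and the small tin has the brass lid. Next: the pads by colour mask and triangulation, and tighter circles for the objects.

```bash
cat > meas.py <<'E'
from h import *
f={n:np.load(n+"0.npz") for n in("scene","side")}
PX={'sq':((255,190),(288,259)),'rd':((323,213),(252,205))}
C={}
for k in PX:
    uv=[]
    for j,n in enumerate(("scene","side")):
        p=f[n]['p'];hsv=cv2.cvtColor(p,cv2.COLOR_RGB2HSV).astype(int);u,v=PX[k][j]
        m=(hsv[...,1]<45)&(hsv[...,2]>150) if k=='sq' else (hsv[...,2]>150)&(hsv[...,0]>12)
        _,lab=cv2.connectedComponents(m.astype(np.uint8));l=lab==lab[v,u]
        cnt=max(cv2.findContours(l.astype(np.uint8),0,2)[0],key=cv2.contourArea).reshape(-1,2)
        W=plane(n,cnt,0.005)[:,:2].astype(np.float32)
        rect=cv2.minAreaRect(W); m_=cv2.moments(W.reshape(-1,1,2));ctr=np.array([m_['m10'],m_['m01']])/m_['m00']
        mm=cv2.moments(cnt.reshape(-1,1,2));uv.append((mm['m10']/mm['m00'],mm['m01']/mm['m00']))
        print(k,n,"ctr",ctr.round(4),"rect",np.round(rect[0],4),np.round(rect[1],4),round(rect[2],1))
        C.setdefault(k,[]).append(ctr)
    x,e=tri("scene",uv[0],"side",uv[1]);print(k,"tri",x.round(4),"err",round(e,4))
print("dist",[np.linalg.norm(C['sq'][j]-C['rd'][j]).round(4) for j in(0,1)])
G={'low':(.4585,-.278,.042,.032),'can':(.5895,-.310,.062,.023),'dip':(.484,.315,.048,.023),'small':(.6015,.307,.034,.02),'jar':(.715,.210,.06,.024),'tape':(.735,-.029,.024,.04),'block':(.701,-.258,.03,.03),'red':(.457,.224,.048,.023),'b1':(.556,.385,.048,.023)}
for k,(x,y,z,r) in G.items():
    for n in f:
        P=cloud(n,f[n]['d']);m=(np.hypot(P[...,0]-x,P[...,1]-y)<r+.014)&(abs(P[...,2]-z)<.006)
        q=P[m]
        for _ in range(3): # circle lsq on edge via hull
            hull=cv2.convexHull(q[:,:2].astype(np.float32)).reshape(-1,2)
        A=np.c_[2*hull,np.ones(len(hull))];s=np.linalg.lstsq(A,(hull**2).sum(1),rcond=None)[0]
        print(k,n,"n",len(q),"z",np.median(q[:,2]).round(4),"fit",s[:2].round(4),"r",np.sqrt(s[2]+s[:2]@s[:2]).round(4), "medianctr",((q[:,:2].min(0)+q[:,:2].max(0))/2).round(4))
E
python3 meas.py
```

```text
sq scene ctr [ 0.573  -0.0786] rect [ 0.5725 -0.079 ] [0.0908 0.0879] 18.5
sq side ctr [ 0.5681 -0.0834] rect [ 0.5681 -0.0835] [0.0833 0.0843] 17.7
sq tri [ 0.5692 -0.0821  0.0006] err 0.0008
rd scene ctr [0.511  0.1104] rect [0.511  0.1104] [0.0866 0.084 ] 47.5
rd side ctr [0.5071 0.1075] rect [0.507  0.1082] [0.086  0.0814] 82.2
rd tri [0.5078 0.1088 0.0019] err 0.0008
dist [np.float64(0.199), np.float64(0.2004)]
low scene n 210 z 0.0414 fit [ 0.4592 -0.2772] r 0.0326 medianctr [ 0.4585 -0.2771]
low side n 720 z 0.042 fit [ 0.457  -0.2798] r 0.0319 medianctr [ 0.4573 -0.2798]
can scene n 104 z 0.0611 fit [ 0.5893 -0.3099] r 0.0228 medianctr [ 0.5906 -0.31  ]
can side n 307 z 0.0616 fit [ 0.586  -0.3118] r 0.0224 medianctr [ 0.5858 -0.312 ]
dip scene n 98 z 0.0458 fit [0.4775 0.3203] r 0.023 medianctr [0.4784 0.3204]
dip side n 73 z 0.046 fit [0.4746 0.3196] r 0.0229 medianctr [0.475  0.3196]
small scene n 200 z 0.0331 fit [0.6039 0.3084] r 0.0201 medianctr [0.6037 0.3086]
small side n 106 z 0.0338 fit [0.5994 0.3056] r 0.02 medianctr [0.5995 0.3059]
jar scene n 240 z 0.0591 fit [0.7166 0.212 ] r 0.022 medianctr [0.7162 0.2114]
jar side n 137 z 0.0595 fit [0.7126 0.2097] r 0.0218 medianctr [0.7126 0.2093]
tape scene n 352 z 0.0226 fit [ 0.7378 -0.0272] r 0.0402 medianctr [ 0.7376 -0.0279]
tape side n 357 z 0.0231 fit [ 0.734  -0.0296] r 0.04 medianctr [ 0.7335 -0.0299]
block scene n 238 z 0.029 fit [ 0.7044 -0.2571] r 0.0354 medianctr [ 0.702  -0.2597]
block side n 555 z 0.0295 fit [ 0.6999 -0.2596] r 0.0359 medianctr [ 0.6991 -0.26  ]
red scene n 94 z 0.0455 fit [0.4589 0.225 ] r 0.0236 medianctr [0.4589 0.2251]
red side n 74 z 0.0466 fit [0.4554 0.2233] r 0.0228 medianctr [0.4561 0.2235]
b1 scene n 116 z 0.0455 fit [0.5579 0.3862] r 0.0227 medianctr [0.5579 0.3865]
b1 side n 66 z 0.0461 fit [0.5538 0.3843] r 0.0232 medianctr [0.5542 0.3861]
```

Measured positions agree across views to about 4 mm, and the tops are at 42, 62, 48 and 34 mm, as they must be. The pads are 0.199–0.200 m apart. Averages:

| Thing | x, y (m) |
|---|---|
| Low tin | (.458, -.2785) |
| Tall can | (.5875, -.311) |
| Dipper | (.476, .320) |
| Small tin | (.602, .307) |
| Square pad | (.570, -.081) |
| Round pad | (.509, .109) |
| Midpoint | (.5395, .014) |

A yaw of 18° puts the jaws across the pad line and is clear everywhere. The dipper comes first.

Request:
{"method": "move_arm", "body": {"deltas": "0.0228 -0.0308 -0.0056 -5.0; 0.0228 -0.0308 -0.0056 -5.0; 0.0228 -0.0308 -0.0056 -5.0; 0.0228 -0.0308 -0.0056 -5.0; 0.0228 -0.0308 -0.0056 -5.0", "grip": 0.065, "grip_force": 30}}

```text
time: 0.57
ee_pos: [0.363, 0.472, 0.2279]
tcp_rot: [180.0, 0.0, 43.2]
ft_force: [0.6, -0.6, -0.1]
finger_gap: 0.0653
```

Request:
{"method": "move_arm", "body": {"deltas": "0.0228 -0.0308 -0.0056 -5.0; 0.0228 -0.0308 -0.0056 -5.0; 0.0228 -0.0308 -0.0056 -5.0; 0.0228 -0.0308 -0.0056 -5.0; 0.0228 -0.0308 -0.0056 -5.0"}}

```text
time: 0.98
ee_pos: [0.4771, 0.318, 0.2001]
tcp_rot: [-180.0, 0.0, 18.2]
ft_force: [0.3, 0.3, 0.4]
finger_gap: 0.0649
```

Request:
{"method": "move_arm", "body": {"deltas": "0 0 0 0; 0 0 0 0; 0 0 0 0"}}

```text
time: 1.23
ee_pos: [0.4761, 0.3199, 0.2001]
tcp_rot: [-180.0, 0.0, 18.4]
ft_force: [-1.0, 0.6, 0.5]
finger_gap: 0.0653
```

Run:
```python
from h import *
s=robot.get_state();p,d=imaging.read_camera("wrist");cv2.imwrite("pics/w1.png",p[:,:,::-1])
P=cloud("wrist",d,s)
for k,x,y,z,r in(('dip',.476,.32,.048,.023),('small',.602,.307,.034,.02)):
    m=(np.hypot(P[...,0]-x,P[...,1]-y)<r+.012)&(abs(P[...,2]-z)<.006)&(d>0);q=P[m]
    if len(q)>9:
        h=cv2.convexHull(q[:,:2].astype(np.float32)).reshape(-1,2);A=np.c_[2*h,np.ones(len(h))];t=np.linalg.lstsq(A,(h**2).sum(1),rcond=None)[0]
        print(k,len(q),np.median(q[:,2]),t[:2],np.sqrt(t[2]+t[:2]@t[:2]))
```

```text
dip 547 0.047963842872350615 [0.47678779 0.32194043] 0.022555797720930998
small 1044 0.03506450291824367 [0.60123964 0.30787364] 0.01986815119868371
```

View pics/w1.png

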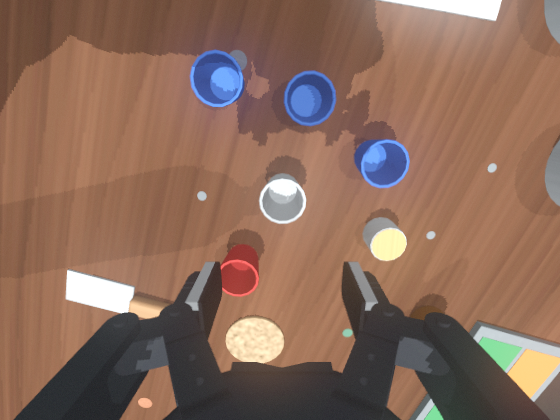

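The wrist view shows the grey dipper at (283,200) between the jaws, the red cup at (240,270), blue cups at (217,78), (310,98) and (383,163), and the small tin at (388,243). Positions agree within 2 mm of the fixed cameras, so I'll descend.

Request:
{"method": "move_arm", "body": {"deltas": "0.0005 0.0015 -0.034 0; 0 0 -0.035 0; 0 0 -0.035 0; 0 0 -0.034 0; 0 0 -0.026 0"}}

```text
time: 1.7
ee_pos: [0.475, 0.3226, 0.0339]
tcp_rot: [-180.0, 0.1, 18.6]
ft_force: [-0.5, 0.7, -0.3]
finger_gap: 0.0654
```

Request:
{"method": "move_arm", "body": {"deltas": "0 0 0 0; 0 0 0 0; 0 0 0 0; 0 0 0 0; 0 0 0 0", "grip": 0.03, "grip_force": 25}}

```text
time: 2.12
ee_pos: [0.4776, 0.322, 0.0381]
tcp_rot: [-179.9, -0.2, 18.4]
ft_force: [0.7, -0.0, -0.4]
finger_gap: 0.0437
```

Request:
{"method": "move_arm", "body": {"deltas": "0 0 0 0; 0 0 0.005 0; 0 0 0.02 0; 0 0 0.03 0; 0 0 0.03 0"}}

```text
time: 2.53
ee_pos: [0.4764, 0.3207, 0.1224]
tcp_rot: [180.0, 0.1, 18.4]
ft_force: [1.3, 1.0, 0.1]
finger_gap: 0.0437
```

Request:
{"method": "move_arm", "body": {"deltas": "0.0079 -0.0384 0 0; 0.0079 -0.0384 0 0; 0.0079 -0.0384 0 0; 0.0079 -0.0384 0 0; 0.0079 -0.0384 0 0"}}

```text
time: 2.95
ee_pos: [0.5165, 0.1275, 0.1222]
tcp_rot: [180.0, -0.1, 18.4]
ft_force: [0.6, -0.5, -0.6]
finger_gap: 0.0439
```

Request:
{"method": "move_arm", "body": {"deltas": "0.0079 -0.0384 0 0; 0.0079 -0.0384 0 0; 0.0079 -0.0384 0 0; 0 0 0 0; 0 0 0 0"}}

```text
time: 3.37
ee_pos: [0.5404, 0.0106, 0.1221]
tcp_rot: [179.9, -0.0, 18.1]
ft_force: [-0.3, 1.7, -0.3]
finger_gap: 0.0439
```

Run:
```python
from h import *
s=robot.get_state();print(s['ee_pos'],s['tcp_rot'],s['finger_gap'])
p,d=imaging.read_camera("wrist");cv2.imwrite("pics/w2.png",p[:,:,::-1]);np.savez("w2.npz",p=p,d=d)
print(robot.get_state()['ee_pos'])
P=cloud("wrist",d,s)
m=(np.hypot(P[...,0]-s['ee_pos'][0],P[...,1]-s['ee_pos'][1])<.04)&(P[...,2]>.08)&(P[...,2]<.15)
print(np.percentile(P[m][:,2],[5,50,95]))
```

```text
[0.54042226 0.01057682 0.1221201 ] [ 1.79931929e+02 -4.59342021e-02  1.80706342e+01] 0.04387165863442604
[0.54016148 0.01303465 0.12189639]
[0.09507623 0.12577403 0.14593254]
```

View pics/w2.png

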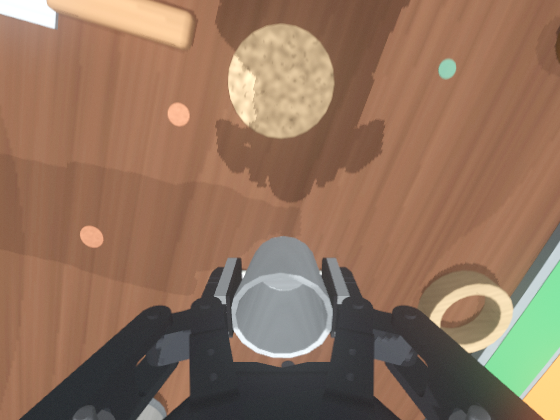

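The cup is held squarely at (283,300), and the cork pad is at (281,81). I'll lower it and check the cork position against the wrist ray.

Request:
{"method": "move_arm", "body": {"deltas": "0 0 -0.03 0; 0 0 -0.03 0; 0 0 -0.019 0; 0 0 -0.005 0; 0 0 0 0"}}

```text
time: 3.83
ee_pos: [0.5393, 0.0155, 0.0366]
tcp_rot: [-179.9, 0.1, 18.5]
ft_force: [-0.6, 0.3, -0.2]
finger_gap: 0.0437
```

Run:
```python
from h import *
s=robot.get_state();s2=dict(s);s2['ee_pos']=np.array([.540,.0125,.1220])
print(s['ee_pos'],s['ft_force'],plane("wrist",[(281,81)],.005,s2))
```

```text
[0.53930797 0.01552631 0.03655761] [-0.59980372  0.29832188 -0.17291308] [[0.50587843 0.1130183  0.005     ]]
```

Request:
{"method": "move_arm", "body": {"deltas": "0 0 -0.001 0; 0 0 0 0; 0 0 0 0; 0 0 0.005 0; 0 0 0.02 0", "grip": 0.06}}

```text
time: 4.25
ee_pos: [0.539, 0.014, 0.0605]
tcp_rot: [-180.0, 0.2, 18.4]
ft_force: [0.7, 0.5, -0.7]
finger_gap: 0.06
```

Request:
{"method": "move_arm", "body": {"deltas": "0 0 0.035 0; 0 0 0.035 0; 0 0 0.035 0; 0 0 0.03 0; 0 0 0 0"}}

```text
time: 4.67
ee_pos: [0.5428, 0.0137, 0.203]
tcp_rot: [179.9, -0.6, 18.4]
ft_force: [0.9, -0.1, -0.0]
finger_gap: 0.0598
```

Run:
```python
from h import *
s=robot.get_state();p,d=imaging.read_camera("wrist");cv2.imwrite("pics/w3.png",p[:,:,::-1])
print(s['ee_pos'])
P=cloud("wrist",d,s);x,y,z,r=.5395,.014,.048,.023
m=(np.hypot(P[...,0]-x,P[...,1]-y)<r+.012)&(abs(P[...,2]-z)<.006)&(d>0);q=P[m]
h=cv2.convexHull(q[:,:2].astype(np.float32)).reshape(-1,2);A=np.c_[2*h,np.ones(len(h))];t=np.linalg.lstsq(A,(h**2).sum(1),rcond=None)[0]
print(len(q),np.median(q[:,2]),t[:2],np.sqrt(t[2]+t[:2]@t[:2]))
```

```text
[0.5427595  0.0136691  0.20299682]
535 0.047996370099850694 [0.54144365 0.01555965] 0.022499816255785766
```

View pics/w3.png

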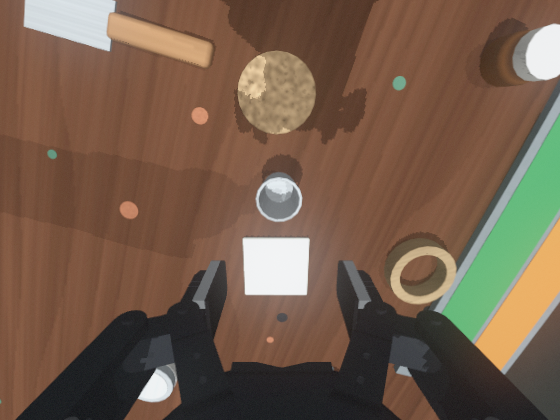

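The dipper stands at (279,199) between the cork pad (277,92) and the tile (276,266). I'll check its midpoint in this same view.

Run:
```python
from h import *
s=dict(robot.get_state());s['ee_pos']=np.array([.541,.0137,.203])
p=cv2.cvtColor(cv2.imread("pics/w3.png"),cv2.COLOR_BGR2HSV).astype(int)
m=(p[...,1]<40)&(p[...,2]>180);_,l=cv2.connectedComponents(m.astype(np.uint8));ys,xs=np.nonzero(l==l[266,276])
sq=plane("wrist",np.c_[xs,ys],.005,s).mean(0);rd=plane("wrist",[(277,92)],.005,s)[0];dp=plane("wrist",[(279,198.5)],.048,s)[0]
print(sq,rd,np.linalg.norm(sq-rd),(sq+rd)/2,dp)
```

```text
[ 0.56640231 -0.07941002  0.005     ] [0.50589199 0.11024065 0.005     ] 0.19907002209470334 [0.53614715 0.01541532 0.005     ] [0.53904664 0.0163794  0.048     ]
```

Request:
{"method": "move_arm", "body": {"deltas": "-0.0102 -0.0366 0 0; -0.0102 -0.0366 0 0; -0.0102 -0.0366 0 0; -0.0102 -0.0366 0 0; -0.0102 -0.0366 0 0", "grip": 0.0854}}

```text
time: 5.13
ee_pos: [0.4878, -0.1703, 0.1958]
tcp_rot: [-180.0, 0.0, 18.4]
ft_force: [0.6, -0.6, 0.2]
finger_gap: 0.0855
```

Request:
{"method": "move_arm", "body": {"deltas": "-0.0102 -0.0366 0 0; -0.0102 -0.0366 0 0; -0.0102 -0.0366 0 0; 0 0 0 0; 0 0 0 0"}}

```text
time: 5.55
ee_pos: [0.4567, -0.2811, 0.1958]
tcp_rot: [-180.0, 0.1, 18.1]
ft_force: [-0.1, 1.8, 0.2]
finger_gap: 0.0853
```

```bash
cat >> h.py <<'E'
def wfit(fn,L):
    s=robot.get_state();p,d=imaging.read_camera("wrist");cv2.imwrite(fn,p[:,:,::-1]);s2=robot.get_state()
    print(s['ee_pos'].round(4),s2['ee_pos'].round(4));P=cloud("wrist",d,s)
    for k,x,y,z,r in L:
        q=P[(np.hypot(P[...,0]-x,P[...,1]-y)<r+.012)&(abs(P[...,2]-z)<.006)&(d>0)]
        if len(q)<10: print(k,"few");continue
        h=cv2.convexHull(q[:,:2].astype(np.float32)).reshape(-1,2);A=np.c_[2*h,np.ones(len(h))];t=np.linalg.lstsq(A,(h**2).sum(1),rcond=None)[0]
        print(k,len(q),np.median(q[:,2]).round(4),t[:2].round(4),np.sqrt(t[2]+t[:2]@t[:2]).round(4))
E
python3 - <<'E'
from h import *
wfit("pics/w4.png",[('low',.458,-.2785,.042,.032),('can',.5875,-.311,.062,.023)])
E
```

```text
[ 0.4567 -0.2811  0.1958] [ 0.4577 -0.2791  0.1957]
low 3203 0.0429 [ 0.4585 -0.2779] 0.0316
can 832 0.0626 [ 0.5875 -0.3105] 0.0232
```

View pics/w4.png

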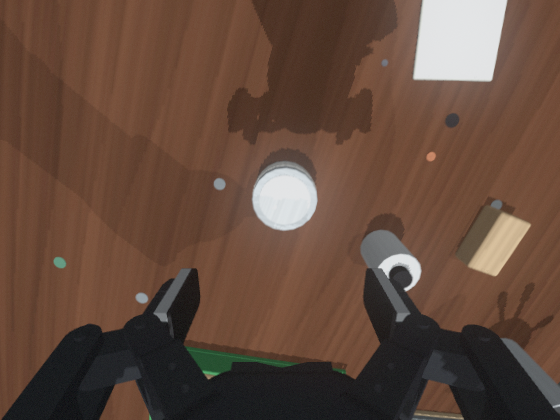

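The wrist view shows the low tin at (285,195) and the can at (400,270). Both agree with the fixed cameras to 1 mm, so I'll descend.

Request:
{"method": "move_arm", "body": {"deltas": "0.0005 0.0005 -0.034 0; 0 0 -0.035 0; 0 0 -0.035 0; 0 0 -0.034 0; 0 0 -0.022 0"}}

```text
time: 6.02
ee_pos: [0.4586, -0.2754, 0.0333]
tcp_rot: [-179.8, 0.1, 18.6]
ft_force: [-0.2, 0.1, -0.3]
finger_gap: 0.0859
```

Request:
{"method": "move_arm", "body": {"deltas": "0 0 0 0; 0 0 0 0; 0 0 0 0; 0 0 0 0; 0 0 0 0", "grip": 0.05, "grip_force": 40}}

```text
time: 6.43
ee_pos: [0.4599, -0.2785, 0.0378]
tcp_rot: [179.9, -0.1, 18.4]
ft_force: [-0.2, -0.6, -1.5]
finger_gap: 0.0626
```

Request:
{"method": "move_arm", "body": {"deltas": "0 0 0 0; 0 0 0.005 0; 0 0 0.02 0; 0 0 0.03 0; 0 0 0.03 0"}}

```text
time: 6.85
ee_pos: [0.4583, -0.2781, 0.1224]
tcp_rot: [-179.9, 0.1, 18.4]
ft_force: [1.6, -0.9, -2.2]
finger_gap: 0.0624
```

Request:
{"method": "move_arm", "body": {"deltas": "0.0184 0.0328 0 0; 0.0184 0.0328 0 0; 0.0184 0.0328 0 0; 0.0184 0.0328 0 0; 0.0184 0.0328 0 0"}}

```text
time: 7.27
ee_pos: [0.5516, -0.1127, 0.1222]
tcp_rot: [180.0, -0.0, 18.4]
ft_force: [0.5, -1.0, -1.4]
finger_gap: 0.0626
```

Request:
{"method": "move_arm", "body": {"deltas": "0.0184 0.0328 0 0; 0 0 0 0; 0 0 -0.03 0; 0 0 -0.03 0; 0 0 -0.016 0"}}

```text
time: 7.68
ee_pos: [0.5684, -0.081, 0.0436]
tcp_rot: [-180.0, 0.1, 18.5]
ft_force: [-0.6, -0.5, -2.5]
finger_gap: 0.0627
```

Request:
{"method": "move_arm", "body": {"deltas": "0 0 -0.003 0; 0 0 0 0; 0 0 0 0"}}

```text
time: 7.93
ee_pos: [0.5694, -0.0819, 0.0428]
tcp_rot: [180.0, -0.0, 18.4]
ft_force: [0.2, 0.5, -1.2]
finger_gap: 0.0627
```

Run:
```python
from h import *
p,d=imaging.read_camera("side");cv2.imwrite("pics/s1.png",cv2.resize(p[170:320,200:400,::-1],None,fx=3.5,fy=3.5));print(robot.get_state()['ee_pos'],robot.get_state()['ft_force'])
```

```text
[ 0.56961867 -0.08184764  0.04303149] [-0.68273755  0.16139164 -1.35183269]
```

View pics/s1.png

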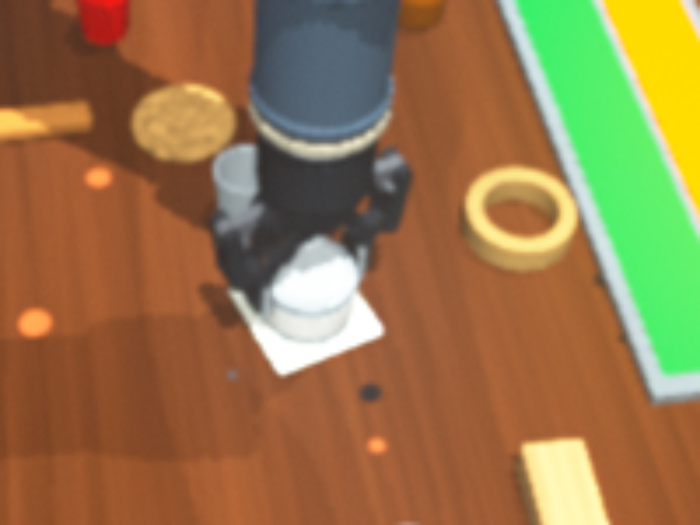

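The tin is over the tile, just above it. I'll set it down, release and look.

Request:
{"method": "move_arm", "body": {"deltas": "0 0 -0.001 0; 0 0 0 0; 0 0 0 0; 0 0 0 0; 0 0 0 0", "grip": 0.0854}}

```text
time: 8.4
ee_pos: [0.5695, -0.0816, 0.0415]
tcp_rot: [180.0, -0.0, 18.4]
ft_force: [-0.1, -0.7, 0.1]
finger_gap: 0.0856
```

Request:
{"method": "move_arm", "body": {"deltas": "0 0 0.01 0; 0 0 0.035 0; 0 0 0.035 0; 0 0 0.035 0; 0 0 0.04 0"}}

```text
time: 8.82
ee_pos: [0.5685, -0.0816, 0.198]
tcp_rot: [-180.0, 0.1, 18.4]
ft_force: [1.6, 0.2, -0.2]
finger_gap: 0.0851
```

Request:
{"method": "move_arm", "body": {"deltas": "0 0 0 0; 0 0 0 0; 0 0 0 0"}}

```text
time: 9.07
ee_pos: [0.5691, -0.0814, 0.1966]
tcp_rot: [-180.0, -0.0, 18.4]
ft_force: [0.1, 0.2, -0.3]
finger_gap: 0.0855
```

Run:
```python
from h import *
wfit("pics/w5.png",[('low',.569,-.081,.047,.032),('dip',.540,.015,.048,.023)])
```

```text
[ 0.5691 -0.0814  0.1966] [ 0.5687 -0.0813  0.1958]
low 3242 0.0478 [ 0.5705 -0.0831] 0.0316
dip 743 0.0481 [0.5415 0.0149] 0.0227
```

View pics/w5.png

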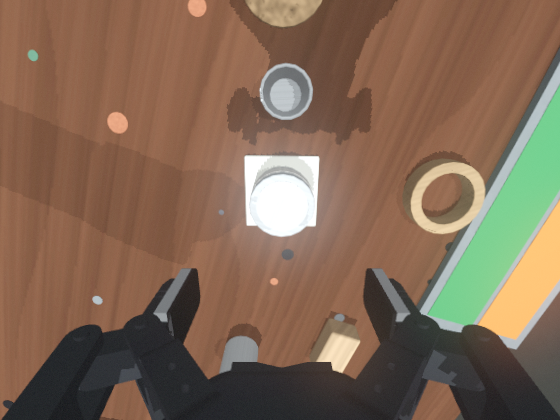

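The low tin stands on the tile, at (282,204) on top. The tile corners are (246,156), (319,156), (317,226) and (247,226), so I'll check the centring.

Run:
```python
from h import *
s=dict(robot.get_state());s['ee_pos']=np.array([.569,-.0814,.1963])
W=plane("wrist",[(245.5,155.5),(319.5,155.5),(317.5,226.5),(246.5,226.5)],.005,s);print(W.round(4),W.mean(0), [np.linalg.norm(W[i]-W[i-1]).round(4) for i in range(4)])
```

```text
[[ 0.5204 -0.0554  0.005 ]
 [ 0.5946 -0.0306  0.005 ]
 [ 0.6212 -0.107   0.005 ]
 [ 0.544  -0.1328  0.005 ]] [ 0.5700256  -0.08144916  0.005     ] [np.float64(0.0809), np.float64(0.0782), np.float64(0.0809), np.float64(0.0814)]
```

Request:
{"method": "move_arm", "body": {"deltas": "0.0031 -0.0382 0 0; 0.0031 -0.0382 0 0; 0.0031 -0.0382 0 0; 0.0031 -0.0382 0 0; 0.0031 -0.0382 0 0", "grip": 0.066}}

```text
time: 9.53
ee_pos: [0.584, -0.2739, 0.1946]
tcp_rot: [-179.9, 0.1, 18.4]
ft_force: [0.8, 0.9, -0.6]
finger_gap: 0.0657
```

Request:
{"method": "move_arm", "body": {"deltas": "0.0031 -0.0383 0 0; 0 0 0 0; 0 0 -0.03 0; 0 0 -0.03 0; 0 0 0 0"}}

```text
time: 9.95
ee_pos: [0.5845, -0.3089, 0.1293]
tcp_rot: [-179.5, 0.5, 18.4]
ft_force: [-1.4, 1.7, -0.1]
finger_gap: 0.0662
```

Request:
{"method": "move_arm", "body": {"deltas": "0 0 0 0; 0 0 0 0"}}

```text
time: 10.12
ee_pos: [0.5881, -0.3109, 0.1368]
tcp_rot: [-180.0, 0.0, 18.4]
ft_force: [-0.2, -0.1, 0.1]
finger_gap: 0.0658
```

Run:
```python
from h import *
wfit("pics/w6.png",[('can',.5875,-.311,.062,.023)])
```

```text
[ 0.5881 -0.3109  0.1368] [ 0.5886 -0.3112  0.1376]
can 2297 0.0625 [ 0.588  -0.3099] 0.0227
```

View pics/w6.png

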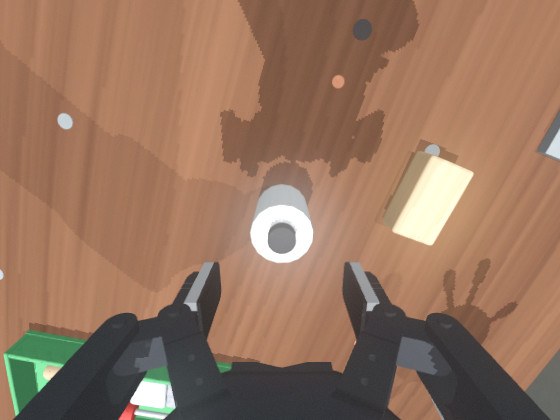

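The low tin is centred within 2 mm. The can at (282,238) is centred between the jaws, so I'll descend to TCP z 0.042, where the body stays 17 mm above the cap.

Request:
{"method": "move_arm", "body": {"deltas": "0 0 -0.03 0; 0 0 -0.03 0; 0 0 -0.025 0; 0 0 -0.009 0; 0 0 0 0"}}

```text
time: 10.58
ee_pos: [0.5875, -0.3103, 0.0414]
tcp_rot: [-179.9, 0.1, 18.4]
ft_force: [0.4, 0.3, 1.0]
finger_gap: 0.0661
```

Request:
{"method": "move_arm", "body": {"deltas": "0 0 0 0; 0 0 0 0; 0 0 0 0; 0 0 0 0; 0 0 0 0", "grip": 0.03, "grip_force": 40}}

```text
time: 11.0
ee_pos: [0.5891, -0.3117, 0.0446]
tcp_rot: [179.8, -0.1, 18.4]
ft_force: [-1.3, 0.7, 6.8]
finger_gap: 0.0452
```

Request:
{"method": "move_arm", "body": {"deltas": "0 0 0 0; 0 0 0.01 0; 0 0 0.03 0; 0 0 0.035 0; 0 0 0.035 0"}}

```text
time: 11.42
ee_pos: [0.5874, -0.3106, 0.1541]
tcp_rot: [-180.0, 0.0, 18.4]
ft_force: [1.4, 0.7, -1.5]
finger_gap: 0.0452
```

Request:
{"method": "move_arm", "body": {"deltas": "-0.0072 0.0382 0 0; -0.0072 0.0382 0 0; -0.0072 0.0382 0 0; -0.0072 0.0382 0 0; -0.0072 0.0382 0 0"}}

```text
time: 11.83
ee_pos: [0.5513, -0.1182, 0.1535]
tcp_rot: [180.0, -0.1, 18.4]
ft_force: [0.7, -0.4, -2.6]
finger_gap: 0.045
```

Request:
{"method": "move_arm", "body": {"deltas": "-0.0072 0.0382 0 0; -0.0072 0.0382 0 0; -0.0072 0.0382 0 0; -0.0072 0.0382 0 0; -0.0072 0.0382 0 0"}}

```text
time: 12.25
ee_pos: [0.5154, 0.0729, 0.1535]
tcp_rot: [-180.0, -0.1, 18.4]
ft_force: [0.6, -0.1, -1.7]
finger_gap: 0.045
```

Request:
{"method": "move_arm", "body": {"deltas": "-0.0072 0.0382 0 0; 0 0 0 0; 0 0 -0.03 0; 0 0 -0.03 0; 0 0 -0.03 0"}}

```text
time: 12.67
ee_pos: [0.5095, 0.11, 0.0628]
tcp_rot: [-180.0, -0.2, 18.5]
ft_force: [0.2, -0.0, -2.6]
finger_gap: 0.0452
```

Request:
{"method": "move_arm", "body": {"deltas": "0 0 -0.012 0; 0 0 0 0; 0 0 0 0"}}

```text
time: 12.92
ee_pos: [0.5088, 0.1091, 0.0504]
tcp_rot: [-180.0, 0.0, 18.4]
ft_force: [0.3, -0.7, -1.3]
finger_gap: 0.0451
```

Run:
```python
from h import *
p,d=imaging.read_camera("side");cv2.imwrite("pics/s2.png",cv2.resize(p[130:280,180:380,::-1],None,fx=3.5,fy=3.5));print(robot.get_state()['ee_pos'],robot.get_state()['ft_force'])
```

```text
[0.50915109 0.10920259 0.05092156] [-0.33879288 -0.41885999 -1.65978   ]
```

View pics/s2.png

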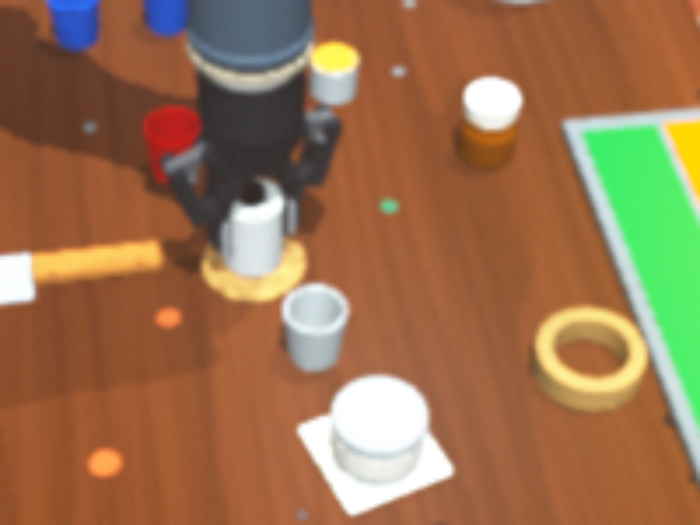

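The can is held upright just over the cork, at crop (255,270). I'll feel down in small steps.

Request:
{"method": "move_arm", "body": {"deltas": "0 0 -0.001 0; 0 0 -0.001 0; 0 0 0 0; 0 0 0 0"}}

```text
time: 13.3
ee_pos: [0.5089, 0.1095, 0.0487]
tcp_rot: [-180.0, -0.0, 18.4]
ft_force: [-0.3, 0.3, -2.0]
finger_gap: 0.0453
```

Request:
{"method": "move_arm", "body": {"deltas": "0 0 -0.001 0; 0 0 0 0; 0 0 0 0; 0 0 0 0"}}

```text
time: 13.63
ee_pos: [0.5089, 0.1094, 0.0475]
tcp_rot: [-180.0, -0.0, 18.4]
ft_force: [-1.0, 0.2, 2.0]
finger_gap: 0.0453
```

Contact: the force turned from -2 to +2 N. I'll release it and go up.

Request:
{"method": "move_arm", "body": {"deltas": "0 0 0 0; 0 0 0 0; 0 0 0 0; 0 0 0 0; 0 0 0.005 0", "grip": 0.066}}

```text
time: 14.05
ee_pos: [0.5083, 0.1092, 0.0518]
tcp_rot: [-180.0, 0.1, 18.4]
ft_force: [-0.6, -0.1, 0.1]
finger_gap: 0.0661
```

Request:
{"method": "move_arm", "body": {"deltas": "0 0 0.02 0; 0 0 0.03 0; 0 0 0.035 0; 0 0 0.035 0; 0 0 0.028 0"}}

```text
time: 14.47
ee_pos: [0.5089, 0.1091, 0.2031]
tcp_rot: [180.0, -0.1, 18.4]
ft_force: [0.0, 0.9, -0.5]
finger_gap: 0.0662
```

Request:
{"method": "move_arm", "body": {"deltas": "0 0 0 0; 0 0 0 0; 0 0 0 0"}}

```text
time: 14.72
ee_pos: [0.5083, 0.1094, 0.2002]
tcp_rot: [-180.0, 0.0, 18.4]
ft_force: [-0.4, 0.2, 0.1]
finger_gap: 0.0661
```

Run:
```python
from h import *
wfit("pics/w7.png",[('can',.509,.109,.067,.023),('small',.602,.307,.034,.02)])
```

```text
[0.5083 0.1094 0.2002] [0.5081 0.1093 0.1996]
can 1479 0.0675 [0.5084 0.1116] 0.0227
small 1902 0.035 [0.6014 0.3071] 0.0198
```

View pics/w7.png

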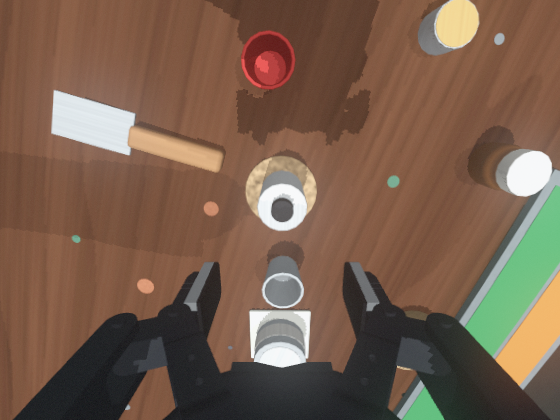

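The can stands on the cork with its cap at (282,210); the cork centre is about (281,190), with parallax. On to the small tin at (.6015,.307).

Request:
{"method": "move_arm", "body": {"deltas": "0.0155 0.0329 0 0; 0.0155 0.0329 0 0; 0.0155 0.0329 0 0; 0.0155 0.0329 0 0; 0.0155 0.0329 0 0", "grip": 0.06}}

```text
time: 15.18
ee_pos: [0.5861, 0.2752, 0.1986]
tcp_rot: [180.0, 0.2, 18.4]
ft_force: [0.7, -0.2, 0.6]
finger_gap: 0.0597
```

Request:
{"method": "move_arm", "body": {"deltas": "0.0155 0.033 0 0; 0 0 0 0; 0 0 -0.035 0; 0 0 -0.035 0; 0 0 0 0"}}

```text
time: 15.6
ee_pos: [0.5975, 0.3054, 0.1222]
tcp_rot: [179.9, 0.7, 18.4]
ft_force: [-1.2, -0.8, -0.9]
finger_gap: 0.0596
```

Request:
{"method": "move_arm", "body": {"deltas": "0 0 0 0; 0 0 0 0"}}

```text
time: 15.77
ee_pos: [0.6022, 0.3066, 0.131]
tcp_rot: [180.0, 0.0, 18.4]
ft_force: [0.4, -0.1, 0.0]
finger_gap: 0.0596
```

Run:
```python
from h import *
s=dict(robot.get_state())
wfit("pics/w8.png",[('small',.602,.307,.034,.02)])
s['ee_pos']=np.array([.5085,.1094,.2]);p=[(246,190),(317,190),(281,156)]
W=plane("wrist",p,.005,s);A=np.c_[2*W[:,:2],np.ones(3)];t=np.linalg.solve(A,(W[:,:2]**2).sum(1));print("cork",t[:2],np.sqrt(t[2]+t[:2]@t[:2]))
```

```text
[0.6022 0.3066 0.131 ] [0.6028 0.3069 0.1319]
small 1883 0.035 [0.6019 0.3082] 0.0197
cork [0.50906218 0.10883234] 0.03949353012854198
```

View pics/w8.png

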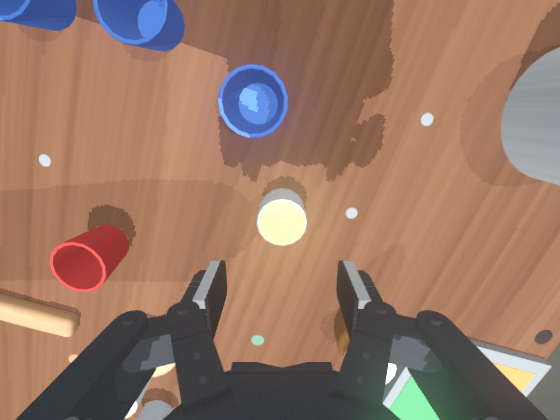

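The cork centre is (.509,.109) and the can (.508,.111), which is good. The small tin's brass lid at (282,222) is centred, so I'll descend.

Request:
{"method": "move_arm", "body": {"deltas": "0 0 -0.03 0; 0 0 -0.03 0; 0 0 -0.025 0; 0 0 -0.011 0; 0 0 0 0"}}

```text
time: 16.23
ee_pos: [0.6012, 0.3066, 0.0333]
tcp_rot: [180.0, 0.1, 18.4]
ft_force: [-0.4, -0.7, 0.6]
finger_gap: 0.0604
```

Request:
{"method": "move_arm", "body": {"deltas": "0 0 0 0; 0 0 0 0; 0 0 0 0; 0 0 0 0; 0 0 0 0", "grip": 0.03, "grip_force": 30}}

```text
time: 16.65
ee_pos: [0.6032, 0.3073, 0.0367]
tcp_rot: [-180.0, -0.2, 18.4]
ft_force: [-0.2, -0.2, 7.6]
finger_gap: 0.0389
```

Request:
{"method": "move_arm", "body": {"deltas": "0 0 0 0; 0 0 0.01 0; 0 0 0.035 0; 0 0 0.035 0; 0 0 0.035 0"}}

```text
time: 17.07
ee_pos: [0.6015, 0.3066, 0.1516]
tcp_rot: [180.0, 0.0, 18.4]
ft_force: [0.9, 1.2, -1.0]
finger_gap: 0.0389
```

Request:
{"method": "move_arm", "body": {"deltas": "-0.0032 -0.0389 0 0; -0.0032 -0.0389 0 0; -0.0032 -0.0389 0 0; -0.0032 -0.0389 0 0; -0.0032 -0.0389 0 0"}}

```text
time: 17.48
ee_pos: [0.5855, 0.1108, 0.1508]
tcp_rot: [180.0, -0.1, 18.4]
ft_force: [1.0, -0.7, -0.8]
finger_gap: 0.0389
```

Request:
{"method": "move_arm", "body": {"deltas": "-0.0032 -0.0389 0 0; -0.0032 -0.0389 0 0; -0.0032 -0.0389 0 0; -0.0032 -0.0389 0 0; -0.0032 -0.0389 0 0"}}

```text
time: 17.9
ee_pos: [0.5695, -0.084, 0.1507]
tcp_rot: [180.0, -0.1, 18.4]
ft_force: [1.6, 0.1, -1.3]
finger_gap: 0.0388
```

Request:
{"method": "move_arm", "body": {"deltas": "0 0 0 0; 0 0 0 0; 0 0 -0.03 0; 0 0 -0.025 0; 0 0 -0.008 0"}}

```text
time: 18.32
ee_pos: [0.5687, -0.0801, 0.0842]
tcp_rot: [-179.9, 0.1, 18.5]
ft_force: [-0.5, 1.0, -0.6]
finger_gap: 0.0388
```

Request:
{"method": "move_arm", "body": {"deltas": "0 0 -0.001 0; 0 0 0 0; 0 0 0 0"}}

```text
time: 18.57
ee_pos: [0.5706, -0.0818, 0.0865]
tcp_rot: [180.0, -0.1, 18.5]
ft_force: [-0.4, -0.2, -0.6]
finger_gap: 0.0391
```

Run:
```python
from h import *
p,d=imaging.read_camera("side");cv2.imwrite("pics/s3.png",cv2.resize(p[170:320,200:400,::-1],None,fx=3.5,fy=3.5));p,d=imaging.read_camera("scene");cv2.imwrite("pics/c3.png",cv2.resize(p[120:270,160:360,::-1],None,fx=3.5,fy=3.5));print(robot.get_state()['ee_pos'],robot.get_state()['ft_force'])
```

```text
[ 0.57053306 -0.08199337  0.0865586 ] [ 0.56598933 -1.22113943 -1.21224451]
```

View pics/s3.png

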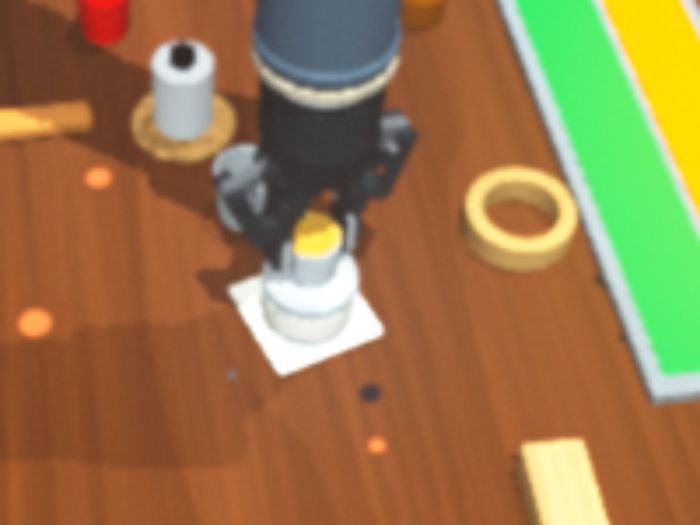

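View pics/c3.png

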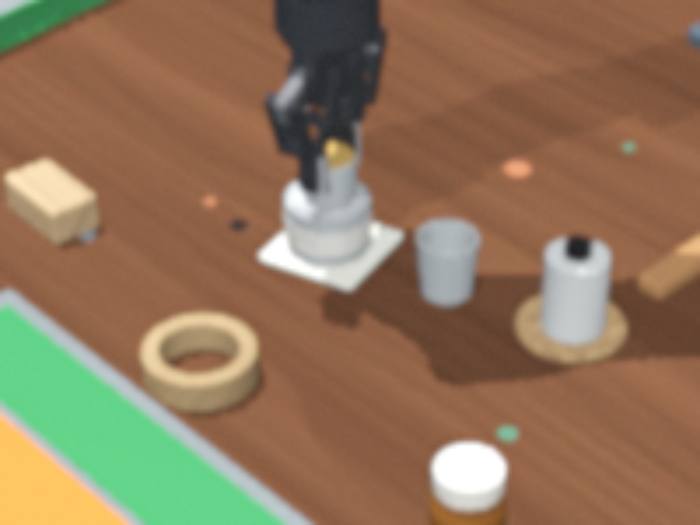

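The small tin hangs centrally just above the low tin, at crop (318,245) in the side view. I'll feel down.

Request:
{"method": "move_arm", "body": {"deltas": "0 0 -0.001 0; 0 0 -0.001 0; 0 0 0 0; 0 0 0 0"}}

```text
time: 19.0
ee_pos: [0.57, -0.0821, 0.0836]
tcp_rot: [180.0, -0.0, 18.4]
ft_force: [0.8, 1.4, 1.6]
finger_gap: 0.0389
```

Request:
{"method": "move_arm", "body": {"deltas": "0 0 -0.001 0; 0 0 0 0; 0 0 0 0; 0 0 0 0"}}

```text
time: 19.33
ee_pos: [0.5701, -0.0821, 0.0835]
tcp_rot: [180.0, -0.1, 18.4]
ft_force: [-2.7, 0.6, 13.1]
finger_gap: 0.0389
```

Firm contact, about 13 N. I'll release it, back off and go up.

Request:
{"method": "move_arm", "body": {"deltas": "0 0 0.001 0; 0 0 0 0; 0 0 0 0; 0 0 0 0; 0 0 0 0", "grip": 0.06}}

```text
time: 19.75
ee_pos: [0.5696, -0.0821, 0.0831]
tcp_rot: [-180.0, 0.0, 18.4]
ft_force: [0.3, 0.7, 0.6]
finger_gap: 0.0601
```

Request:
{"method": "move_arm", "body": {"deltas": "0 0 0.01 0; 0 0 0.03 0; 0 0 0.035 0; 0 0 0.035 0; 0 0 0.035 0"}}

```text
time: 20.17
ee_pos: [0.5693, -0.0823, 0.2305]
tcp_rot: [180.0, 0.0, 18.4]
ft_force: [0.9, 0.2, 0.1]
finger_gap: 0.0599
```

Request:
{"method": "move_arm", "body": {"deltas": "0 0 0 0; 0 0 0 0; 0 0 0 0"}}

```text
time: 20.42
ee_pos: [0.5694, -0.0819, 0.2284]
tcp_rot: [-180.0, -0.0, 18.4]
ft_force: [-0.4, -0.4, -0.4]
finger_gap: 0.06
```

Run:
```python
from h import *
wfit("pics/w9.png",[('small',.57,-.082,.081,.02),('low',.57,-.082,.047,.032),('dip',.540,.015,.048,.023),('can',.509,.109,.067,.023)])
```

```text
[ 0.5694 -0.0819  0.2284] [ 0.5691 -0.0819  0.2276]
small 1306 0.082 [ 0.5698 -0.0807] 0.0196
low 1197 0.0476 [ 0.5705 -0.0831] 0.0315
dip 570 0.0481 [0.5416 0.015 ] 0.0227
can few
```

View pics/w9.png

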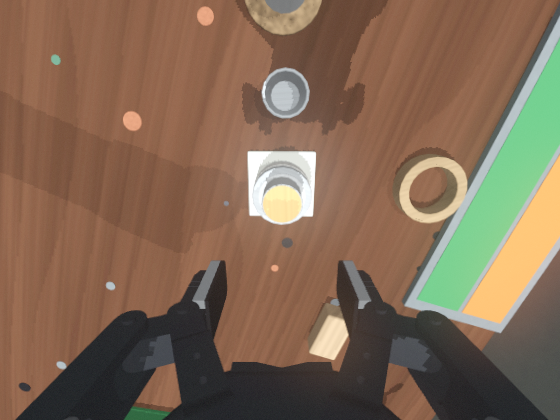

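The stack stands with the brass lid at (281,203), centred within about 3 mm. Last, a check from the fixed cameras, bystanders included.

Run:
```python
from h import *
G={'small':(.57,-.082,.081,.02),'low':(.57,-.082,.047,.032),'can':(.509,.11,.067,.023),'dip':(.540,.015,.048,.023),'jar':(.715,.210,.06,.024),'tape':(.735,-.029,.024,.04),'block':(.701,-.258,.03,.03)}
for n in("scene","side"):
    p,d=imaging.read_camera(n);cv2.imwrite(f"pics/{n}_end.png",p[:,:,::-1]);P=cloud(n,d)
    for k,(x,y,z,r) in G.items():
        q=P[(np.hypot(P[...,0]-x,P[...,1]-y)<r+.014)&(abs(P[...,2]-z)<.006)&(d>0)]
        if len(q)<10: print(n,k,"few");continue
        h=cv2.convexHull(q[:,:2].astype(np.float32)).reshape(-1,2);t=np.linalg.lstsq(np.c_[2*h,np.ones(len(h))],(h**2).sum(1),rcond=None)[0]
        print(n,k,len(q),np.median(q[:,2]).round(4),t[:2].round(4),np.sqrt(t[2]+t[:2]@t[:2]).round(4))
```

```text
scene small 124 0.0799 [ 0.5708 -0.0807] 0.0206
scene low 182 0.0461 [ 0.5717 -0.0829] 0.0332
scene can 143 0.066 [0.51   0.1121] 0.023
scene dip 87 0.0452 [0.5428 0.0155] 0.0238
scene jar 243 0.0588 [0.7161 0.2117] 0.0219
scene tape 351 0.0225 [ 0.7381 -0.0281] 0.0409
scene block 248 0.0288 [ 0.7027 -0.2561] 0.0354
side small 202 0.081 [ 0.568  -0.0831] 0.0201
side low 281 0.0468 [ 0.5685 -0.086 ] 0.0317
side can 149 0.0664 [0.5068 0.1083] 0.0225
side dip 95 0.0467 [0.5396 0.0132] 0.0227
side jar 15 0.0593 [0.7115 0.2106] 0.0218
side tape 358 0.023 [ 0.7337 -0.0296] 0.0396
side block 561 0.0295 [ 0.7004 -0.2599] 0.0345
```

View pics/side_end.png

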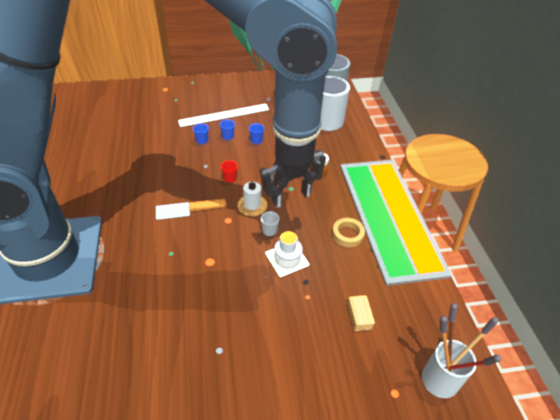

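The side view shows the stack on the tile (288,250), the dipper (270,224) and the can on the cork (252,196). The bystanders have not moved. Same-camera comparisons are within about 4 mm, so I'll hand in.

```bash
python3 -c "
from station import robot
print(robot.get_state()['time']);print(robot.job_done())"
```

```text
20.5667
the job is handed in; nothing more can be done
None
```

I set all four objects out and handed the job in at 20.6 s; no verdict was reported. The grey dipper is midway between the pads, the low tin on the white tile, the tall can on the cork, and the small tin on top of the low tin.

- **Placement:** the last views from three cameras put every object within about 5 mm of its place, against limits of 12 to 14 mm. The tops stood at 46–48 mm (low tin), 80–82 mm (small tin), 66 mm (can) and 45–48 mm (dipper), so all are upright and seated.
- **Bystanders:** the tape roll, jar and sanding block read within about 2 mm of their starting places.
- **Disagreements:** the two fixed cameras differ by about 3–5 mm, which fits the stated calibration error; the wrist camera reads between them. The arm partly hid the jar in the last side view, so that reading is weaker; the scene camera shows the jar unmoved. The small tin was pressed down with about 13 N before I let go.

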